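# Set the polishing wheels over to the machine's rack in the same order

## Task

The four polishing wheels for this job stand in the aluminium carrying rack in the order in which they will be used. Move them one by one to the empty wooden rack of the polishing machine, keeping the same order from left to right, one wheel in each bay. Each must stand upright on its saddle, in the middle of its bay and square to the rack, as it stood before.

Things in the scene. Friction and masses are not known exactly. Their poses are not given: they have to be found in the camera images.
- wheel_a: Polishing wheel, stitched cotton mop, largest and thickest: rigid disc 90 mm in diameter, 28 mm thick, about 130 g, standing on edge in a bay of the carrying rack. Origin at its centre; its y is the arbor axis, along the rack's row; it can roll about y. Seated in a saddle its centre is 72 mm and its top 117 mm above the bench. Pinch its flat faces from above, near the top.
- wheel_b: Polishing wheel, plain hard felt wheel, the second largest: rigid disc 82 mm in diameter, 20 mm thick, about 110 g, standing on edge in a bay of the carrying rack. Origin at its centre; its y is the arbor axis, along the rack's row; it can roll about y. Seated in a saddle its centre is 67 mm and its top 108 mm above the bench. Pinch its flat faces from above, near the top.
- wheel_c: Polishing wheel, bristle wheel with wide wooden hub, third in size, thinnest: rigid disc 74 mm in diameter, 16 mm thick, about 70 g, standing on edge in a bay of the carrying rack. Origin at its centre; its y is the arbor axis, along the rack's row; it can roll about y. Seated in a saddle its centre is 63 mm and its top 100 mm above the bench. Pinch its flat faces from above, near the top.
- wheel_d: Polishing wheel, plain hard felt wheel, the smallest: rigid disc 66 mm in diameter, 24 mm thick, about 50 g, standing on edge in a bay of the carrying rack. Origin at its centre; its y is the arbor axis, along the rack's row; it can roll about y. Seated in a saddle its centre is 58 mm and its top 91 mm above the bench. Pinch its flat faces from above, near the top.
- carry_rack: Carrying rack, pale bare aluminium, fixed, holding the four wheels at the start. Board 110 (x) by 332 (y) by 14 mm, origin under its centre on the bench; y runs along the row to the robot's left, x away from the robot, yaw up to 0.3 rad. Four bays with middles at y = -117, -39, 39, 117 mm, x = 0. Upright dividers 8 mm thick at y = -156, -78, 0, 78, 156 mm, tops 48 mm above the bench.
- machine_rack: The polishing machine's rack, light wood, fixed, empty at the start; it stands to the left or right of the carrying rack and has the same form, size, origin and axes: four bays with middles at y = -117, -39, 39, 117 mm, x = 0, dividers 8 mm thick between them, tops 48 mm above the bench, and a V saddle in each, at the same height as those of the carrying rack.
- saddle_a: Wooden V saddle fixed in the bay of the carrying rack where wheel_a stands at the start; it stays there. 76 (x) by 40 (y) mm; faces rise at 30 degrees to front and back from a vertex 20 mm above the bench, so a wheel of radius R seats with its centre 20 mm + 1.155 R up. Origin 14 mm above the bench under the bay's middle, axes as the rack's.
- saddle_b: Wooden V saddle fixed in the bay of the carrying rack where wheel_b stands at the start; it stays there. 76 (x) by 40 (y) mm; faces rise at 30 degrees to front and back from a vertex 20 mm above the bench, so a wheel of radius R seats with its centre 20 mm + 1.155 R up. Origin 14 mm above the bench under the bay's middle, axes as the rack's.
- saddle_c: Wooden V saddle fixed in the bay of the carrying rack where wheel_c stands at the start; it stays there. 76 (x) by 40 (y) mm; faces rise at 30 degrees to front and back from a vertex 20 mm above the bench, so a wheel of radius R seats with its centre 20 mm + 1.155 R up. Origin 14 mm above the bench under the bay's middle, axes as the rack's.
- saddle_d: Wooden V saddle fixed in the bay of the carrying rack where wheel_d stands at the start; it stays there. 76 (x) by 40 (y) mm; faces rise at 30 degrees to front and back from a vertex 20 mm above the bench, so a wheel of radius R seats with its centre 20 mm + 1.155 R up. Origin 14 mm above the bench under the bay's middle, axes as the rack's.
Things that resemble listed ones, but are neither listed nor needed, are in the scene too. What is shaped like the wheel_c but black or green is not meant. What is shaped like the wheel_b but black is not meant.

How it is judged:
By the outcome, as a careful person would: the job done as asked, in the order asked, and still so for the second after the job is handed in, with the robot touching nothing.
It also fails if it takes over 120 s, if anything falls off the work surface, if the arm or the gripper's body presses on something with over 40 N, if the wrist force passes 120 N, or if a joint passes its speed limit or range.

## Robot

A 7-joint arm with a two-finger parallel gripper is mounted at the origin on the work surface. World frame = base frame: x ahead of the robot, y to its left, z up, the work surface at z = 0. Lengths are in m, angles in degrees, forces in N, time in s.
With the tool pointing down it reaches from about 0.425 to 0.875 m from the base axis. Payload 9.9 kg.
Tool frame: the origin (TCP) lies on the centre line of the jaws, within the pads' length; the fingertips stand ahead of it and the grasp point (between the pads) lies 5 mm behind it (r.tip_reach is the x of the fingertips in the tool frame, in m); x points along the fingers, z is the direction in which the jaws open and shut, and the axes are right-handed (so a half turn about x gives the same grasp; the last joint's range is limited). The gripper opens to 85 mm and grips with 20 to 120 N. Pads are 22 mm wide; open, the fingers measure 114 mm over their backs; the gripper's body (76 mm by 85 mm) begins 54 mm behind the grasp point. The pads swing forward as they close: fully open they stand 13 mm farther back than shut.
Start: joints at [-74.702, 32.985, 1.427, 82.34, -0.859, 64.687, -3.237], TCP at [0.232, 0.634, 0.245] pointing down, gripper open.
Joint ranges: [-157.87, 157.87], [-19.46, 123.44], [-87.15, 90], [11.01, 140.99], [-62.26, 242.26], [9.8, 113.94], [-161.44, 161.44]. Speed limits (degrees/s): [127.2, 127.2, 172.46, 172.46, 180, 180, 180].

## Interface

Orientations are given as a 3x3 rotation matrix whose columns are the frame's x, y, z axes.
In Python, from plant import r, read_camera, order gives the robot as it stands. The module is installed in compiled form; this text tells all that it offers.
- The arm moves only by the tool send_rows, never from a script. Its argument "targets" is one flat list of numbers, 5 for each row, row after row: the opening, from -1 (shut) to 1 (fully open), so that 0 is half open, then the shift along the tool's x, y, z in mm, then the turn about the tool's x in rad. A call has exactly 5 rows; each row is the pose to reach, as a shift and turn from the pose measured when the call began, along the tool's axes at that moment; what a row does not reach only later rows make up. A row lasts 1/12 s, in which the tool goes at most 41.7 mm and 7.16 degrees, less where a joint would pass 70% of its speed; a pose out of reach is approached as far as the arm can. A call with a gripper value outside its range is refused whole. The fingers move at their own pace and stop on an object; "grip_force" is the grip in N (left out, the last holds). Time passes only in rows, so rows that repeat a pose let the fingers close, or fill a call up. It gives the time, the measured TCP pose, the force and the opening at its end, in the units of the state.
- r.observe(): the state, without advancing time (a new reading comes with each control period).
- read_camera(name): name is "scene" or "side" or "wrist"; returns a dict with "frame" (480x640x3 uint8, red, green, blue), "fx", "fy", "cx", "cy" (pixels), "rvec" (rotation vector, rad) and "tvec" (3), from world to camera coordinates, as OpenCV has them. Camera axes: x right, y down, z forward; pixel columns grow to the right and rows downward; lengths in m; the calibration is good to about 2 mm. The wrist camera is an equidistant fisheye: a pixel r from the principal point sees the ray r / f radians off the axis. A picture is of the moment at which its call begins. There is no depth.
- order.finish_job(): hands the job in, once; it reports no verdict.
The state is a dict: "time_s": time; "joints": joint angles; "qd": joint speeds; "tau": joint torques, N m; "position": TCP position; "ee_rot": TCP orientation; "ft_force": force on the tool from outside, world axes, zero at the start; "wrist_torque": the same for the moment, N m; "width": finger opening in m.
Only numpy, scipy, OpenCV 4.12 (cv2) and the standard library are available. Lean on these libraries where they do the work, as an engineer would, in place of code of your own. Each camera call takes 0.05 s, during which the arm holds its last target. There are 200 camera calls.

## Working session

There is one attempt and no reset: what is moved stays moved. The work goes in short steps, Python scripts to look and compute and a tool call to move; the robot and the scene stay as the last step left them, time stands still between calls to the robot, and variables do not carry over. Pictures are saved under pics/ and viewed, about 12 in all and at most 16, crops included, and the job is handed in when it is done.

Besides the shell and the picture viewer there is one more tool, called after "Emit:" as name(argument=value, ...), one argument or row to a line, values as JSON. send_rows: Moves the arm, as the interface text tells. Its arguments: {"type":"object","properties":{"targets":{"type":"array"},"grip_force":{"type":"number"}},"required":["targets"]}

```bash
mkdir -p pics; cat > h.py <<'E'
import numpy as np, cv2
from plant import r, read_camera, order
def save(c,n): cv2.imwrite('pics/'+n,cv2.cvtColor(c['frame'],cv2.COLOR_RGB2BGR))
def pose(c):
    R=cv2.Rodrigues(np.array(c['rvec'],float))[0]; t=np.array(c['tvec'],float).ravel(); return R,t,-R.T@t
def ray(c,u,v,fish=False):
    R,t,C=pose(c); a=np.array([(u-c['cx'])/c['fx'],(v-c['cy'])/c['fy']])
    if fish:
        th=np.hypot(*a); d=np.array([*(a/max(th,1e-9)*np.sin(th)),np.cos(th)])
    else: d=np.array([*a,1.])
    d=R.T@d; return C,d/np.linalg.norm(d)
def plane(c,u,v,z,fish=False):
    C,d=ray(c,u,v,fish); return C+d*(z-C[2])/d[2]
def proj(c,P,fish=False):
    R,t,_=pose(c); p=R@np.array(P)+t
    if fish:
        rr=np.hypot(p[0],p[1]); th=np.arctan2(rr,p[2]); s=th/max(rr,1e-9); return np.array([c['cx']+c['fx']*p[0]*s,c['cy']+c['fy']*p[1]*s])
    return np.array([c['cx']+c['fx']*p[0]/p[2],c['cy']+c['fy']*p[1]/p[2]])
def tri(obs):
    A=np.zeros((3,3));b=np.zeros(3)
    for C,d in obs:
        M=np.eye(3)-np.outer(d,d);A+=M;b+=M@C
    return np.linalg.solve(A,b)
E
python3 - <<'E'
from h import *
for n in ['scene','side','wrist']:
    c=read_camera(n); save(c,n+'0.png'); print(n,c['fx'],c['fy'],c['cx'],c['cy'],pose(c)[2],pose(c)[0][2])
s=r.observe(); print(s, r.tip_reach)
E
```

```text
scene 523.7211253660489 523.7211253660489 318.8588709882437 236.47701370677163 [ 1.15523304 -0.10119145  1.10893484] [-0.54621096  0.02647107 -0.83722928]
side 459.6007723325345 459.6007723325345 321.97846337075543 246.61357097699 [ 0.08218673 -0.81381098  0.60136286] [ 0.41603858  0.74024879 -0.52815115]
wrist 371.64829954431775 371.64829954431775 323.0556722459644 242.22123618126852 [0.16764817 0.65756773 0.37383522] [ 0.25346547 -0.09492081 -0.96267611]
{'time_s': 0.15, 'joints': array([-74.70098012,  33.02055898,   1.42439519,  82.37235882,
        -0.85883145,  64.68739813,  -3.23671283]), 'qd': array([ 0.00888792, -0.21469465,  0.02015256, -0.15220471,  0.00846368,
       -0.0404037 , -0.00631902]), 'tau': array([ 3.28885340e-03, -7.66264915e+01,  2.25296013e+00, -2.86181545e+01,
        1.55421230e-02,  9.96704330e-03,  2.11895576e-05]), 'position': array([0.23186681, 0.63360142, 0.2446717 ]), 'ee_rot': array([[-3.49128960e-04, -9.39104509e-01,  3.43631489e-01],
       [-1.16589329e-03,  3.43631659e-01,  9.39103788e-01],
       [-9.99999259e-01, -7.27693172e-05, -1.21486741e-03]]), 'ft_force': array([ 0.13775723,  1.03003115, -0.26917457]), 'wrist_torque': array([ 0.02799887, -0.03098868, -0.06278371]), 'width': 0.08547036981528959} 0.014
```

View pics/scene0.png

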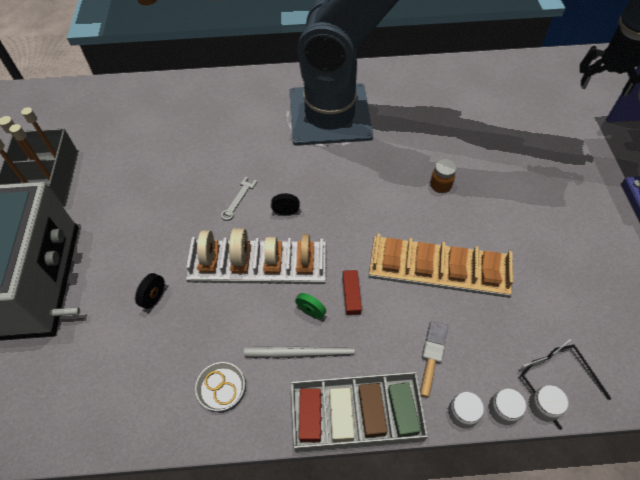

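View pics/side0.png

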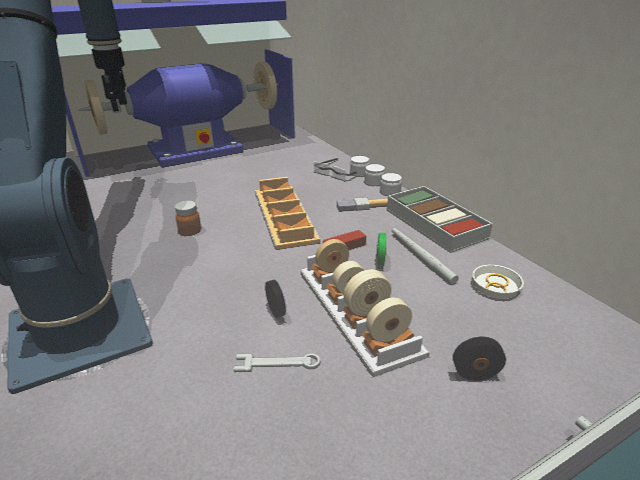

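The scene camera faces the robot: image left is −y. The carrying rack is at about (257,260) and holds 4 cream wheels at (206,250), (238,249), (273,252) and (306,252). The machine rack is at about (441,264) and empty. Look-alikes are the black discs at (285,204) and (150,290) and the green one at (311,306); by colour they aren't meant. Next is a close crop with measurements.

```bash
python3 - <<'E'
from h import *
c=read_camera('scene'); f=cv2.cvtColor(c['frame'],cv2.COLOR_RGB2BGR)
a=f[222:292,178:338]; b=f[228:298,362:522]
st=cv2.resize(np.vstack([a,b]),None,fx=4,fy=4,interpolation=cv2.INTER_CUBIC); cv2.imwrite('pics/crop1.png',st)
s=read_camera('side'); g=cv2.cvtColor(s['frame'],cv2.COLOR_RGB2BGR)
cv2.imwrite('pics/crop2.png',cv2.resize(g[170:380,250:440],None,fx=2.8,fy=2.8,interpolation=cv2.INTER_CUBIC))
E
```

```text
(no output)
```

View pics/crop1.png

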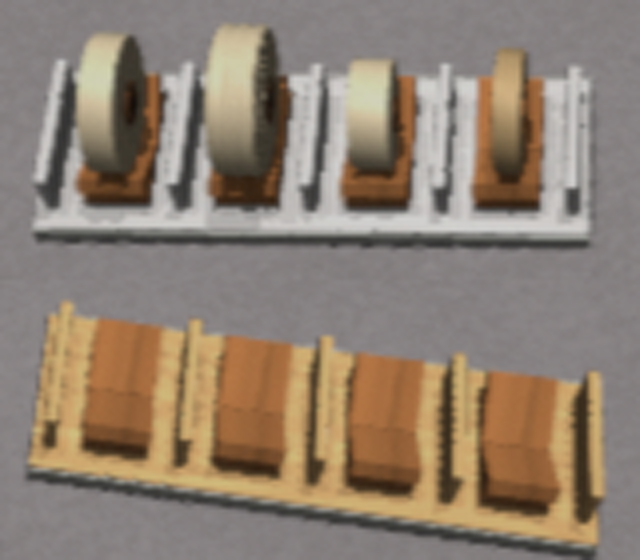

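View pics/crop2.png

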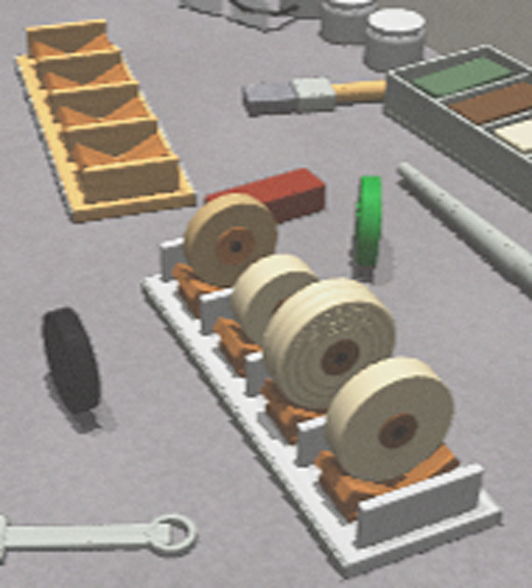

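From −y to +y the wheels stand b, a, d, c: b at crop1 (110,100), a with stitching at (243,100), d at (370,115) and thin c at (510,110). The machine rack has four empty saddles and is slightly yawed. Next I'll get coarse rack poses from the corners.

```bash
cat >> h.py <<'E'
def shift(P,yaw_target=None):
    """tool-axis shift (mm) from measured pose to world TCP P, and turn so tool z lies along rack y (yaw)"""
    s=r.observe(); R=np.array(s['ee_rot']); d=R.T@(np.array(P)-s['position'])*1000
    t=0
    if yaw_target is not None:
        want=np.array([-np.sin(yaw_target),np.cos(yaw_target),0]); w=R.T@want
        t=np.arctan2(-w[1],w[2]); t=(t+np.pi/2)%np.pi-np.pi/2   # turn about tool x
    return np.round(d,1),round(t,4)
E
python3 - <<'E'
from h import *
c=read_camera('scene')
def P(x,y,ox,oy,z): return plane(c,ox+x/4,oy+y/4,z)
for nm,ox,oy,pts in [('carry',178,222,[(35,237),(588,243)]),('mach',362,158,[(30,476),(598,548)])]:
    q=[P(x,y,ox,oy,0) for x,y in pts]; d=q[1]-q[0]; yaw=np.arctan2(-d[0],d[1]); n=np.array([np.cos(yaw),np.sin(yaw),0])
    m=(q[0]+q[1])/2-n*.055; print(nm,q,np.linalg.norm(d),yaw,m, shift(np.r_[m[:2],.28],yaw))
s=r.observe(); w=read_camera('wrist'); R=np.array(s['ee_rot']); print('cam in tool',R.T@(pose(w)[2]-s['position'])*1000, R.T@pose(w)[0][2])
E
```

```text
carry [array([ 0.53256428, -0.39272863,  0.        ]), array([ 0.56476431, -0.06143659,  0.        ])] 0.3328532019445153 -0.0968909789023379 [ 0.49392226 -0.22176194  0.        ] (array([ -34.6, -540. , -713.4]), np.float64(-0.2539))
mach [array([0.55825617, 0.04637592, 0.        ]), array([0.63392321, 0.37081321, 0.        ])] 0.3331441925875858 -0.2291296305855609 [0.54252715 0.22108671 0.        ] (array([ -34.8, -433.5, -280.9]), np.float64(-0.1216))
cam in tool [-129.30055404   68.50446389    0.31200867] [ 9.62700183e-01 -2.70569589e-01 -6.74760220e-04]
```

Emit:
send_rows(
  targets=[1,-3,-32,-21,0,1,-6,-66,-43,0,1,-9,-100,-65,0,1,-12,-134,-87,0,1,-14,-167,-108,0],
)

```text
time_s: 0.77
position: [0.3527, 0.4732, 0.2595]
ee_rot: [[0.0, -0.939, 0.344], [-0.0, 0.344, 0.939], [-1.0, -0.0, -0.0]]
ft_force: [1.5, -1.1, 0.3]
width: 0.0852
```

Emit:
send_rows(
  targets=[1,-3,-34,-22,0,1,-6,-68,-44,0,1,-9,-102,-66,0,1,-12,-136,-88,0,1,-14,-167,-108,0],
)

```text
time_s: 1.18
position: [0.4738, 0.312, 0.2742]
ee_rot: [[0.001, -0.939, 0.345], [-0.0, 0.345, 0.939], [-1.0, -0.001, 0.0]]
ft_force: [1.1, 0.4, 0.3]
width: 0.0857
```

Emit:
send_rows(
  targets=[1,-3,-34,-22,-0.1,1,-6,-68,-44,-0.12,1,-7,-99,-64,-0.12,1,-7,-99,-64,-0.12,1,-7,-99,-64,-0.12],
)

```text
time_s: 1.6
position: [0.546, 0.215, 0.2813]
ee_rot: [[0.002, -0.972, 0.235], [-0.001, 0.235, 0.972], [-1.0, -0.002, -0.0]]
ft_force: [-0.8, 0.9, 0.1]
width: 0.0852
```

```bash
python3 - <<'E'
from h import *
w=read_camera('wrist'); save(w,'w1.png'); np.save('w1.npy',w,allow_pickle=True)
m=np.array([.5425,.2211,0]);yaw=-.2291
for x,y,z in [(55,-166,0),(55,166,0),(-55,166,14),(-55,-166,14),(0,-117,20),(0,117,20)]:
    p=m+np.array([np.cos(yaw)*x-np.sin(yaw)*y,np.sin(yaw)*x+np.cos(yaw)*y,z])/1000; print(x,y,z,proj(w,p,True).round(1))
E
```

```text
55 -166 0 [189.7 245.4]
55 166 0 [465.1 243.3]
-55 166 14 [475.7 152.1]
-55 -166 14 [178.1 154. ]
0 -117 20 [220.5 201.9]
0 117 20 [434.6 200.4]
```

View pics/w1.png

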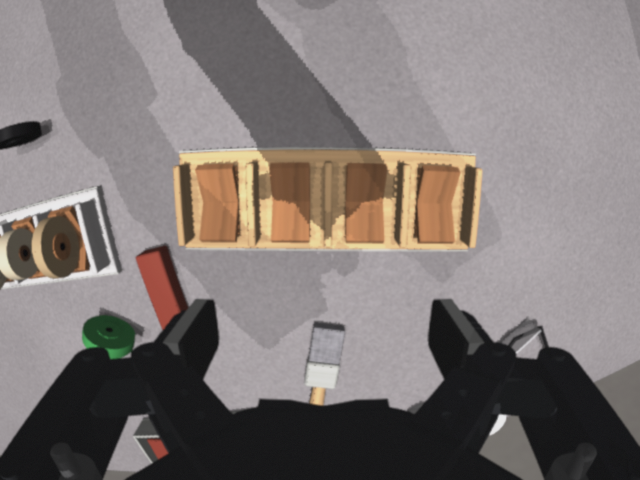

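Wrist view: the machine rack spans (178,152)–(480,249), with brown saddles at (218,203), (291,203), (365,203) and (438,203). This is within about 3 px of prediction. I'll refine it with the saddle masks.

```bash
cat >> h.py <<'E'
def saddles(c,box,fish,m,yaw,zc=.042):
    x0,y0,x1,y1=box; h=cv2.cvtColor(c['frame'],cv2.COLOR_RGB2HSV)
    k=cv2.inRange(h,(5,125,45),(14,255,255)); q=np.zeros_like(k); q[y0:y1,x0:x1]=k[y0:y1,x0:x1]
    cs=[a for a in cv2.findContours(q,cv2.RETR_EXTERNAL,cv2.CHAIN_APPROX_NONE)[0] if cv2.contourArea(a)>150]
    out=[]
    for a in sorted(cs,key=lambda a:a[:,0,0].mean()):
        b=cv2.boxPoints(cv2.minAreaRect(a)); P=np.array([plane(c,u,v,zc,fish) for u,v in b])[:,:2]
        L=(P-m[:2])@np.array([[np.cos(yaw),-np.sin(yaw)],[np.sin(yaw),np.cos(yaw)]])*1000
        print('area',cv2.contourArea(a),'x',L[:,0].min().round(1),L[:,0].max().round(1),'y',L[:,1].min().round(1),L[:,1].max().round(1),'ctr',L.mean(0).round(1))
    return q
E
python3 - <<'E'
from h import *
w=np.load('w1.npy',allow_pickle=True).item()
q=saddles(w,(180,150,480,250),True,np.array([.5425,.2211]),-.2291)
c=read_camera('scene'); saddles(c,(370,230,520,295),False,np.array([.5425,.2211]),-.2291)
s=read_camera('side'); np.save('s0.npy',s,allow_pickle=True); saddles(s,(250,170,320,250),False,np.array([.5425,.2211]),-.2291)
cv2.imwrite('pics/q.png',q)
E
```

```text
area 2650.0 x -43.2 38.3 y -138.8 -92.3 ctr [  -2.6 -115.1]
area 2729.0 x -41.7 39.0 y -59.3 -19.6 ctr [ -1.2 -39. ]
area 2727.5 x -40.3 40.7 y 16.9 57.1 ctr [ 0.  37.4]
area 2563.5 x -40.2 43.1 y 89.8 135.2 ctr [  1.  112.9]
area 471.0 x -36.7 54.6 y -140.2 -100.3 ctr [   8.9 -120.5]
area 496.5 x -37.7 56.8 y -64.5 -22.8 ctr [  9.6 -43.3]
area 501.5 x -35.2 58.9 y 12.1 55.2 ctr [11.9 33.3]
area 537.5 x -36.3 62.2 y 88.7 134.3 ctr [ 13. 111.]
```

```bash
cat >> h.py <<'E'
def edge(c,mask,cols,which,z,fish,m,yaw):
    P=[]
    for u in range(*cols):
        v=np.flatnonzero(mask[:,u])
        if len(v): P.append(plane(c,u,(v.min()-.5 if which=='top' else v.max()+.5),z,fish)[:2])
    P=np.array(P); L=(P-m[:2])@np.array([[np.cos(yaw),-np.sin(yaw)],[np.sin(yaw),np.cos(yaw)]])*1000
    for _ in range(3):
        k=np.polyfit(L[:,1],L[:,0],1); e=np.abs(np.polyval(k,L[:,1])-L[:,0]); L=L[e<max(2*np.median(e),.5)]
    print(which,'yaw',round(yaw-k[0],4),'x at y=0',round(k[1],2),'n',len(L),'res',e.mean().round(2),'y range',L[:,1].min().round(1),L[:,1].max().round(1))
E
python3 - <<'E'
from h import *
w=np.load('w1.npy',allow_pickle=True).item(); m=np.array([.5425,.2211]); yaw=-.2291
def msk(c,box):
    h=cv2.cvtColor(c['frame'],cv2.COLOR_RGB2HSV); k=cv2.inRange(h,(5,90,40),(25,255,255)); q=np.zeros_like(k); x0,y0,x1,y1=box; q[y0:y1,x0:x1]=k[y0:y1,x0:x1]; return q
k=msk(w,(170,140,490,260))
edge(w,k,(190,468),'top',.014,True,m,yaw); edge(w,k,(190,468),'bot',.014,True,m,yaw)
# ends: transposed rows
for nm,rows in [('left',(165,240)),('right',(165,240))]:
    P=[]
    for v in range(*rows):
        u=np.flatnonzero(k[v]); P.append(plane(w,(u.min()-.5 if nm=='left' else u.max()+.5),v,.048,True)[:2])
    L=(np.array(P)-m)@np.array([[np.cos(yaw),-np.sin(yaw)],[np.sin(yaw),np.cos(yaw)]])*1000
    print(nm,'y at z48',np.median(L[:,1]).round(1), np.polyfit(L[:,0],L[:,1],1).round(3))
c=read_camera('scene'); k=msk(c,(362,228,522,300)); edge(c,k,(378,505),'bot',0,False,m,yaw)
E
```

```text
top yaw -0.218 x at y=0 -50.96 n 194 res 1.77 y range -141.0 155.4
bot yaw -0.2421 x at y=0 54.24 n 173 res 0.21 y range -160.3 163.2
left y at z48 -159.1 [-2.60000e-02 -1.59127e+02]
right y at z48 157.8 [3.60000e-02 1.57344e+02]
bot yaw -0.246 x at y=0 49.81 n 124 res 0.66 y range -146.8 149.5
```

```bash
python3 - <<'E'
from h import *
print(shift([.494,-.222,.285],-.097))
E
```

```text
(array([  -4.1,  -52. , -441.1]), np.float64(-0.1326))
```

Emit:
send_rows(
  targets=[0.6,0,-4,-35,0,0.6,-1,-9,-75,0,0.6,-1,-14,-115,0,0.6,-2,-19,-155,0,0.6,-2,-23,-195,0],
)

```text
time_s: 2.22
position: [0.5212, 0.024, 0.2833]
ee_rot: [[0.001, -0.974, 0.225], [0.001, 0.225, 0.974], [-1.0, -0.001, 0.001]]
ft_force: [1.4, -0.8, -0.8]
width: 0.0683
```

Emit:
send_rows(
  targets=[0.6,0,-5,-40,0,0.6,-1,-9,-80,0,0.6,-1,-14,-120,0,0.6,-2,-18,-155,0,0.6,-2,-22,-185,0],
)

```text
time_s: 2.63
position: [0.5006, -0.1626, 0.2856]
ee_rot: [[0.002, -0.975, 0.224], [0.001, 0.224, 0.975], [-1.0, -0.002, 0.001]]
ft_force: [1.1, 0.1, -0.1]
width: 0.0684
```

Emit:
send_rows(
  targets=[0.6,0,-4,-30,-0.07,0.6,-1,-7,-61,-0.133,0.6,-1,-7,-61,-0.133,0.6,-1,-7,-61,-0.133,0.6,-1,-7,-61,-0.133],
)

```text
time_s: 3.05
position: [0.4941, -0.222, 0.2864]
ee_rot: [[0.002, -0.996, 0.092], [0.001, 0.092, 0.996], [-1.0, -0.002, 0.002]]
ft_force: [0.3, 0.5, 0.5]
width: 0.0683
```

```bash
python3 - <<'E'
from h import *
w=read_camera('wrist'); save(w,'w2.png'); np.save('w2.npy',w,allow_pickle=True)
print(r.observe()['position'],r.observe()['ee_rot'],r.observe()['width'])
E
```

```text
[ 0.49430162 -0.22158236  0.2864178 ] [[ 0.00184592 -0.9958794   0.0906687 ]
 [ 0.00143689  0.09067141  0.99587983]
 [-0.99999726 -0.00170804  0.00159834]] 0.06787146517162014
```

View pics/w2.png

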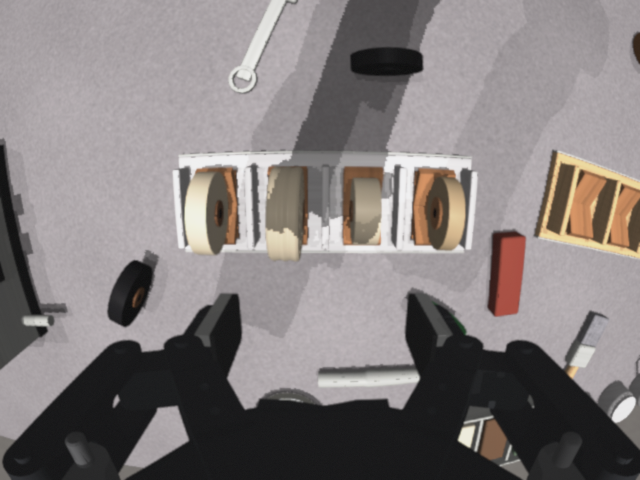

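Carry rack at (178,152)–(473,252), with wheels b (207,212), a (287,213), d (366,210) and c (447,212). The rims are upright. Next I'll fit the edges and triangulate hubs, plus a machine-rack divider top for height.

```bash
python3 - <<'E'
from h import *
w1=np.load('w1.npy',allow_pickle=True).item();w=np.load('w2.npy',allow_pickle=True).item();s=np.load('s0.npy',allow_pickle=True).item();c=read_camera('scene')
m=np.array([.494,-.222]);yaw=-.097
A=np.array([[np.cos(yaw),-np.sin(yaw)],[np.sin(yaw),np.cos(yaw)]])
def msk(c,box):
    h=cv2.cvtColor(c['frame'],cv2.COLOR_RGB2HSV); k=cv2.inRange(h,(0,0,175),(180,40,255)); q=np.zeros_like(k); x0,y0,x1,y1=box; q[y0:y1,x0:x1]=k[y0:y1,x0:x1]; return q
k=msk(w,(170,146,478,262)); edge(w,k,(192,468),'bot',.014,True,m,yaw)
for nm in ['left','right']:
    P=[]
    for v in range(175,240):
        u=np.flatnonzero(k[v])
        if len(u): P.append(plane(w,(u.min()-.5 if nm=='left' else u.max()+.5),v,.048,True)[:2])
    L=(np.array(P)-m)@A*1000; print(nm,np.median(L[:,1]).round(1),np.polyfit(L[:,0],L[:,1],1).round(3))
k=msk(c,(180,222,335,292)); edge(c,k,(192,322),'bot',0,False,m,yaw)
def hub(nm,o):
    P=tri(o); print(nm,P.round(4),'rack',((P[:2]-m)@A*1000).round(1))
hub('c',[ray(w,438,212,True),ray(s,333.9,257.9)])
hub('b',[ray(w,219,212,True),ray(c,210.5,248)])
# wheel tops, wrist: rim ctr at nominal top height
for n,uv in [('c',(452,212)),('d',(372,210)),('a',(287,213)),('b',(200,212))]: pass
m2=np.array([.5418,.2204]);y2=-.242;A2=np.array([[np.cos(y2),-np.sin(y2)],[np.sin(y2),np.cos(y2)]])
for a,b in [((480.5,169),(511.5,251.5)),((478,247),(512.7,282.5))]:
    P=tri([ray(w1,*a,True),ray(c,*b)]); print('div',P.round(4),((P[:2]-m2)@A2*1000).round(1))
f=cv2.cvtColor(w['frame'],cv2.COLOR_RGB2BGR)[145:265,165:485]; cv2.imwrite('pics/crop3.png',cv2.resize(f,None,fx=2.5,fy=2.5,interpolation=cv2.INTER_CUBIC))
E
```

```text
bot yaw -0.1004 x at y=0 57.65 n 122 res 0.33 y range -99.6 167.5
left -162.8 [-8.70000e-02 -1.63208e+02]
right 162.6 [1.00000e-03 1.62642e+02]
bot yaw -0.0971 x at y=0 46.67 n 85 res 0.36 y range -154.7 156.9
c [ 0.5065 -0.1073  0.0602] rack [  1.4 115.4]
b [ 0.4843 -0.3245  0.0645] rack [   0.3 -103. ]
div [0.5416 0.3848 0.043 ] [-39.6 159.5]
div [0.624  0.3663 0.0453] [ 44.8 161.3]
```

View pics/crop3.png

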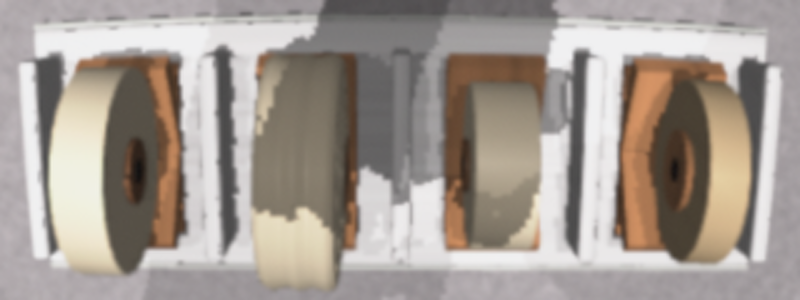

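```bash
cat >> h.py <<'E'
CM,CY=np.array([.494,-.222]),-.098
MM,MY=np.array([.5418,.2204]),-.242
BAY=dict(b=-.117,a=-.039,d=.039,c=.117); TOP=dict(a=.117,b=.108,c=.100,d=.091); TH=dict(a=.028,b=.020,c=.016,d=.024); RAD=dict(a=.045,b=.041,c=.037,d=.033)
def bay(rack,n,x=0,dy=0,z=0):
    m,y=(CM,CY) if rack=='c' else (MM,MY); l=np.array([x,BAY[n]+dy])
    return np.r_[m+np.array([[np.cos(y),-np.sin(y)],[np.sin(y),np.cos(y)]])@l,z]
E
python3 - <<'E'
from h import *
w=np.load('w2.npy',allow_pickle=True).item()
for n in 'badc': print(n,[(proj(w,bay('c',n,0,s*TH[n]/2,TOP[n]),True)-[165,145])*2.5 for s in (-1,1)])
print(shift(bay('c','c',z=.2),CY))
E
```

```text
b [array([ 37.65717569, 191.29324206]), array([ 89.53664426, 190.87505897])]
a [array([234.66201736, 196.1811564 ]), array([318.23055857, 196.28928976])]
d [array([469.43131811, 180.87658629]), array([535.73469411, 181.59329731])]
c [array([696.43259783, 189.38111347]), array([737.11122985, 190.19720846])]
(array([ 86.6,  -0.5, 116.4]), np.float64(0.0076))
```

```bash
python3 - <<'E'
from h import *
w=np.load('w2.npy',allow_pickle=True).item();w1=np.load('w1.npy',allow_pickle=True).item();c=read_camera('scene')
for y in (-156,-78,0,78,156):
    o=[]
    for x in (-40,40):
        o+=[((proj(w,bay('c','a',x/1e3,y/1e3+.039,.048),True)-[165,145])*2.5).round(0),((proj(c,bay('c','a',x/1e3,y/1e3+.039,.048))-[178,222])*4).round(0)]
    print(y,*o, 'mach',proj(w1,bay('m','a',-.04,y/1e3+.039,.048),True).round(1),proj(w1,bay('m','a',.04,y/1e3+.039,.048),True).round(1),((proj(c,bay('m','a',.04,y/1e3+.039,.048))-[362,158])*4).round(0))
for n in 'badc': print(n,[((proj(c,bay('c',n,0.01,s*TH[n]/2,TOP[n]-.001))-[178,222])*4).round(0) for s in (-1,1)])
f=cv2.cvtColor(w1['frame'],cv2.COLOR_RGB2BGR)[145:260,170:490]; cv2.imwrite('pics/crop4.png',cv2.resize(f,None,fx=2.5,fy=2.5,interpolation=cv2.INTER_CUBIC))
E
```

```text
-156 [20. 67.] [59. 61.] [ 34. 251.] [ 38. 176.] mach [175.1 167.1] [180.6 242.2] [ 54. 412.]
-78 [200.  61.] [186.  62.] [207. 253.] [170. 177.] mach [248.2 164.3] [251.  242.5] [188. 430.]
0 [395.  59.] [315.  64.] [393. 254.] [303. 179.] mach [327.6 163.6] [327.  242.9] [323. 449.]
78 [589.  63.] [443.  65.] [580. 255.] [436. 180.] mach [406.6 165.3] [402.7 243.3] [461. 467.]
156 [769.  71.] [572.  66.] [752. 255.] [569. 181.] mach [478.7 168.9] [472.2 243.6] [600. 486.]
b [array([73., 79.]), array([108.,  79.])]
a [array([199.,  72.]), array([249.,  72.])]
d [array([345.,  97.]), array([387.,  98.])]
c [array([487.,  90.]), array([515.,  91.])]
```

View pics/crop4.png

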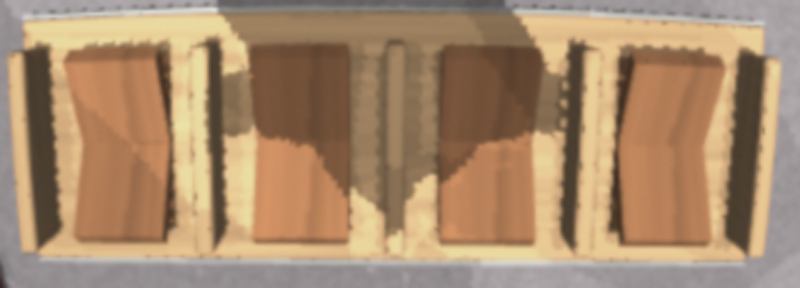

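```bash
sed -i 's/CM,CY=.*/CM,CY=np.array([.4945,-.2198]),-.098/' h.py; python3 - <<'E'
from h import *
print(shift(bay('c','c',z=.13),CY))
E
```

```text
(array([156.6,  -0.7, 118.7]), np.float64(0.0077))
```

Emit:
send_rows(
  targets=[0.1,20,0,25,0,0.1,40,0,60,0,0.1,60,-1,95,0.008,0.1,60,-1,119,0.008,0.1,75,-1,119,0.008],
)

```text
time_s: 3.62
position: [0.5076, -0.0958, 0.2123]
ee_rot: [[0.004, -0.996, 0.089], [0.004, 0.089, 0.996], [-1.0, -0.003, 0.005]]
ft_force: [1.7, 0.1, 1.0]
width: 0.0472
```

Emit:
send_rows(
  targets=[0.1,35,0,0,0,0.1,70,0,0,0,0.1,81,0,0,0,0.1,81,0,0,0,0.1,81,0,0,0],
)

```text
time_s: 4.03
position: [0.508, -0.0946, 0.1312]
ee_rot: [[0.003, -0.996, 0.088], [0.004, 0.088, 0.996], [-1.0, -0.002, 0.005]]
ft_force: [0.2, -0.5, 0.3]
width: 0.047
```

```bash
python3 - <<'E'
from h import *
w=read_camera('wrist'); save(w,'w3.png'); print(shift(bay('c','c',z=.08),CY), proj(w,bay('c','c',0,0,.1),True))
E
```

```text
(array([52. ,  2.1, -8.8]), np.float64(0.0093)) [303.18361043 287.66069253]
```

View pics/w3.png

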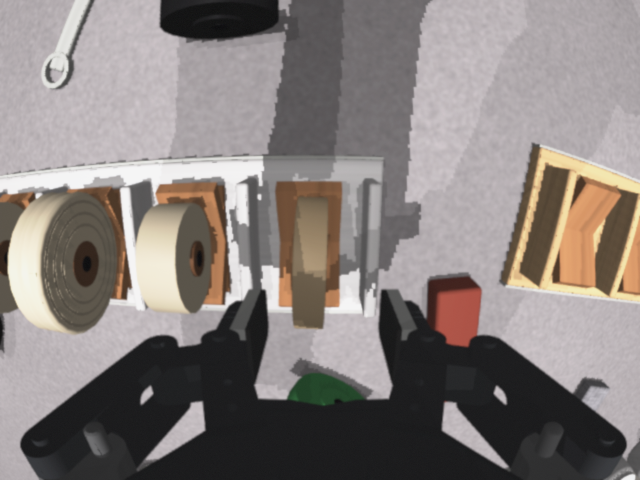

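Wheel c's rim is at (310,287), mid-bay between the dividers at (250,…) and (373,…). The jaws' middle is at 324, so shift about −7 mm along tool z, then go down.

Emit:
send_rows(
  targets=[0.1,0,2,-7,0.009,0.1,15,2,-7,0.009,0.1,35,2,-7,0.009,0.1,51,2,-7,0.009,0.1,51,2,-7,0.009],
  grip_force=40,
)

```text
time_s: 4.5
position: [0.5055, -0.1018, 0.0801]
ee_rot: [[0.003, -0.995, 0.098], [0.004, 0.098, 0.995], [-1.0, -0.003, 0.005]]
ft_force: [-0.6, 1.0, -0.4]
width: 0.0472
```

Emit:
send_rows(
  targets=[-1,0,0,0,0,-1,0,0,0,0,-1,0,0,0,0,-1,0,0,0,0,-1,0,0,0,0],
)

```text
time_s: 4.92
position: [0.5062, -0.1023, 0.0814]
ee_rot: [[0.005, -0.995, 0.098], [0.004, 0.099, 0.995], [-1.0, -0.005, 0.004]]
ft_force: [-1.7, -0.7, 8.3]
width: 0.0154
```

Emit:
send_rows(
  targets=[-1,-5,0,0,0,-1,-20,0,0,0,-1,-50,0,0,0,-1,-80,0,0,0,-1,-110,0,0,0],
)

```text
time_s: 5.33
position: [0.5052, -0.1026, 0.1932]
ee_rot: [[0.005, -0.995, 0.099], [0.004, 0.099, 0.995], [-1.0, -0.005, 0.004]]
ft_force: [1.1, 0.5, -1.6]
width: 0.0153
```

Emit:
send_rows(
  targets=[-1,-20,0,0,0,-1,-35,0,0,0,-1,-35,0,0,0,-1,-35,0,0,0,-1,-35,0,0,0],
)

```text
time_s: 5.75
position: [0.5046, -0.1026, 0.2278]
ee_rot: [[0.004, -0.995, 0.098], [0.004, 0.098, 0.995], [-1.0, -0.004, 0.004]]
ft_force: [-0.5, 0.4, -0.4]
width: 0.0151
```

```bash
python3 - <<'E'
from h import *
print(r.observe()['position'],r.observe()['width'],shift(bay('m','c',z=.23),MY))
E
```

```text
[ 0.50456336 -0.1025967   0.22782872] 0.015138179471889031 (array([-2.000e-01, -2.200e+01,  4.409e+02]), np.float64(0.1435))
```

Emit:
send_rows(
  targets=[-1,0,-1,20,0,-1,0,-3,55,0,-1,0,-5,95,0,-1,0,-7,135,0,-1,0,-9,175,0],
)

```text
time_s: 6.17
position: [0.5301, 0.0722, 0.2274]
ee_rot: [[0.002, -0.995, 0.099], [0.004, 0.099, 0.995], [-1.0, -0.002, 0.004]]
ft_force: [0.9, -0.8, -0.9]
width: 0.0154
```

Emit:
send_rows(
  targets=[-1,0,-2,40,0,-1,0,-4,80,0,-1,0,-6,120,0,-1,0,-8,155,0,-1,0,-9,185,0],
)

```text
time_s: 6.58
position: [0.5566, 0.2585, 0.2265]
ee_rot: [[-0.0, -0.995, 0.097], [0.003, 0.097, 0.995], [-1.0, 0.0, 0.003]]
ft_force: [1.2, -0.2, -2.2]
width: 0.0151
```

Emit:
send_rows(
  targets=[-1,0,-2,25,0.05,-1,0,-3,50,0.1,-1,0,-4,68,0.143,-1,0,-4,75,0.143,-1,0,-4,75,0.143],
)

```text
time_s: 7.0
position: [0.5668, 0.3345, 0.2249]
ee_rot: [[-0.002, -0.972, 0.234], [0.002, 0.234, 0.972], [-1.0, 0.003, 0.002]]
ft_force: [0.7, -0.3, -0.8]
width: 0.0153
```

```bash
python3 - <<'E'
from h import *
print(r.observe()['position'],r.observe()['width'],shift(bay('m','c',z=.084),MY))
E
```

```text
[0.5667694  0.33445423 0.22492051] 0.015283620584851493 (array([140.9,  -3.5,   0. ]), np.float64(0.0059))
```

Emit:
send_rows(
  targets=[-1,20,-3.5,0.5,0.006,-1,55,-3.5,0.5,0.006,-1,90,-3.5,0.5,0.006,-1,110,-3.5,0.5,0.006,-1,120,-3.5,0.5,0.006],
)

```text
time_s: 7.42
position: [0.5685, 0.3311, 0.1014]
ee_rot: [[-0.007, -0.971, 0.24], [-0.002, 0.24, 0.971], [-1.0, 0.006, -0.003]]
ft_force: [0.4, 0.3, -1.2]
width: 0.0155
```

```bash
python3 - <<'E'
from h import *
w=read_camera('wrist'); cv2.imwrite('pics/w4.png',cv2.resize(cv2.cvtColor(w['frame'],cv2.COLOR_RGB2BGR)[140:380,180:480],None,fx=2.5,fy=2.5)); print(r.observe()['position'],shift(bay('m','c',z=.082),MY))
E
```

```text
[0.56853716 0.33141451 0.10104957] (array([19. , -0.8,  2.9]), np.float64(-0.0007))
```

View pics/w4.png

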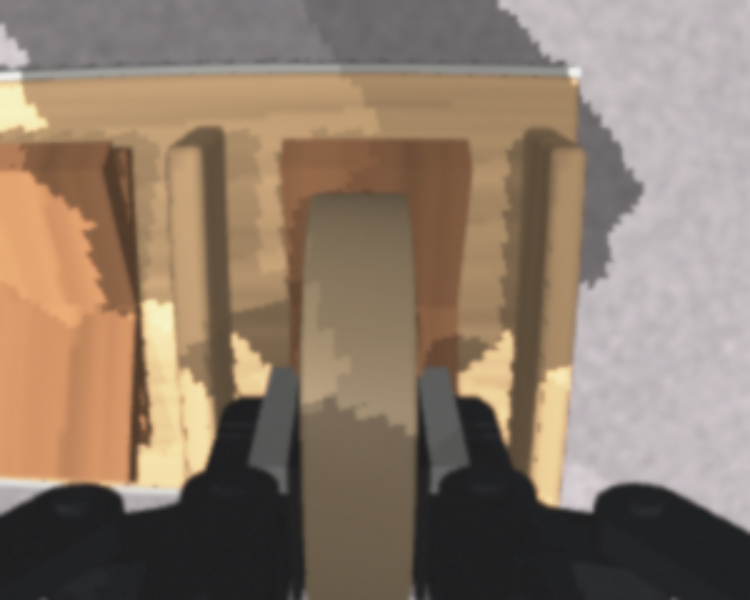

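Held wheel c is centred at crop col 358. The bay's middle, from dividers at 187/568 and saddle at 283–471, is at 378. That means +4 mm in tool z, while the model said +2.9.

Emit:
send_rows(
  targets=[-1,0,-0.8,3.8,0,-1,5,-0.8,3.8,0,-1,12,-0.8,3.8,0,-1,17,-0.8,3.8,0,-1,18.5,-0.8,3.8,0],
)

```text
time_s: 7.88
position: [0.5702, 0.3349, 0.0825]
ee_rot: [[-0.007, -0.971, 0.24], [-0.001, 0.24, 0.971], [-1.0, 0.006, -0.003]]
ft_force: [-1.3, -2.0, 11.9]
width: 0.0156
```

```bash
sed -i 's/MM,MY=.*/MM,MY=np.array([.5420,.2213]),-.242/' h.py; python3 - <<'E'
from h import *
s=r.observe();print(s['position'],s['ft_force'],shift(bay('m','c',z=.0815),MY))
E
```

```text
[0.57024409 0.33490596 0.08251744] [-1.33718422 -2.02742836 11.912578  ] (array([ 1. ,  0.2, -0.1]), np.float64(-0.0005))
```

Emit:
send_rows(
  targets=[-0.55,0,0,0,0,-0.45,0,0,0,0,-0.3,0,0,0,0,-0.1,0,0,0,0,0.1,0,0,0,0],
)

```text
time_s: 8.3
position: [0.5703, 0.335, 0.0827]
ee_rot: [[-0.006, -0.971, 0.24], [-0.001, 0.24, 0.971], [-1.0, 0.006, -0.003]]
ft_force: [-0.2, -0.0, -0.3]
width: 0.0467
```

Emit:
send_rows(
  targets=[0.1,0,0,0,0,0.1,-20,0,0,0,0.1,-60,0,0,0,0.1,-95,0,0,0,0.1,-100,0,0,0],
)

```text
time_s: 8.72
position: [0.5736, 0.3364, 0.1893]
ee_rot: [[0.001, -0.971, 0.24], [0.004, 0.24, 0.971], [-1.0, -0.001, 0.004]]
ft_force: [1.2, 0.4, -0.3]
width: 0.047
```

Emit:
send_rows(
  targets=[0.1,-20,0,-20,0,0.1,-45,0,-40,0,0.1,-50,0,-50,0,0.1,-50,0,-50,0,0.1,-50,0,-50,0],
)

```text
time_s: 9.13
position: [0.5615, 0.2876, 0.2391]
ee_rot: [[0.002, -0.97, 0.241], [0.004, 0.241, 0.97], [-1.0, -0.001, 0.005]]
ft_force: [-0.3, -0.1, -0.6]
width: 0.0473
```

```bash
python3 - <<'E'
from h import *
w=read_camera('wrist'); cv2.imwrite('pics/w5.png',cv2.resize(cv2.cvtColor(w['frame'],cv2.COLOR_RGB2BGR)[130:310,200:500],None,fx=2.6,fy=2.6)); print(r.observe()['position'])
print(shift(bay('c','d',z=.20),CY))
for y in (78,156): print(y,[(proj(w,bay('m','a',x,y/1e3+.039,.048),True)-[200,130])*2.6 for x in (-.04,.04)])
print([(proj(w,bay('m','c',0,t,.1),True)-[200,130])*2.6 for t in (-.008,.008)])
E
```

```text
[0.56107728 0.28838048 0.2382205 ]
(array([  36.4,  -51.7, -470.9]), np.float64(-0.1444))
78 [array([343.73965911, 103.17506737]), array([342.86037477, 333.76288465])]
156 [array([573.5623607 , 107.00651487]), array([561.05739653, 332.28059945])]
[array([455.90830754, 257.62904398]), array([510.22773314, 257.70664053])]
```

View pics/w5.png

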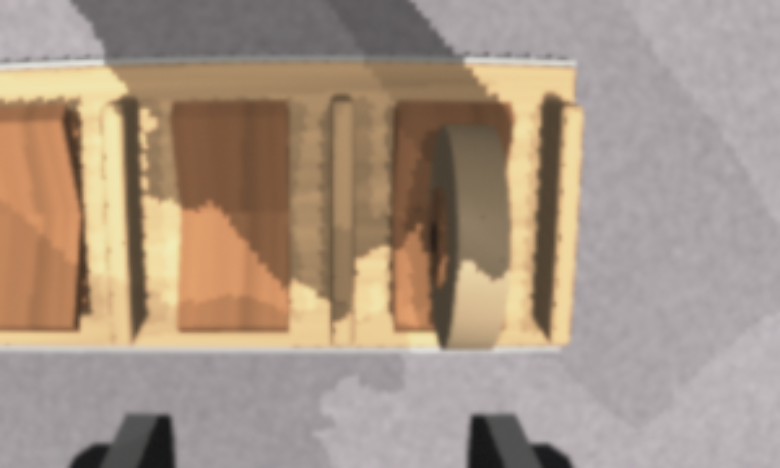

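Wheel c stands upright, with its rim at cols 456–510 against a predicted 456–510. The dividers at 342 and 575 also match, so it is centred. Next is wheel d.

Emit:
send_rows(
  targets=[0.2,0,-3,-25,0,0.2,0,-7,-65,0,0.2,0,-12,-105,0,0.2,0,-16,-145,0,0.2,0,-21,-186,0],
)

```text
time_s: 9.6
position: [0.536, 0.1027, 0.2359]
ee_rot: [[-0.002, -0.971, 0.238], [0.004, 0.238, 0.971], [-1.0, 0.003, 0.003]]
ft_force: [0.9, -0.8, 0.1]
width: 0.051
```

Emit:
send_rows(
  targets=[0.2,0,-4,-40,0,0.2,0,-9,-80,0,0.2,0,-13,-120,0,0.2,0,-18,-160,0,0.2,0,-21,-190,0],
)

```text
time_s: 10.02
position: [0.5106, -0.0892, 0.2339]
ee_rot: [[-0.004, -0.971, 0.238], [0.003, 0.238, 0.971], [-1.0, 0.005, 0.002]]
ft_force: [0.7, -0.9, 0.8]
width: 0.0511
```

Emit:
send_rows(
  targets=[0.2,10,-3,-30,-0.05,0.2,20,-6,-60,-0.1,0.2,30,-9,-80,-0.144,0.2,36,-9,-89,-0.144,0.2,36,-9,-89,-0.144],
)

```text
time_s: 10.43
position: [0.4969, -0.1787, 0.1955]
ee_rot: [[-0.008, -0.995, 0.1], [0.004, 0.1, 0.995], [-1.0, 0.008, 0.003]]
ft_force: [0.4, 0.6, 1.0]
width: 0.0512
```

```bash
sed -i 's/CM,CY=.*/CM,CY=np.array([.4950,-.2183]),-.098/' h.py; cat >> h.py <<'E'
def look(name,n,rack,box,k=2.5,show=None):
    w=read_camera('wrist'); x0,y0,x1,y1=box; cv2.imwrite('pics/'+name,cv2.resize(cv2.cvtColor(w['frame'],cv2.COLOR_RGB2BGR)[y0:y1,x0:x1],None,fx=k,fy=k))
    print('rim pred',[((proj(w,bay(rack,n,0,t*TH[n]/2,TOP[n]),True)-[x0,y0])*k).round(1) for t in (-1,1)])
    print('div pred',[((proj(w,bay(rack,n,x,t*.039,.048),True)-[x0,y0])*k).round(1) for x in (-.04,.04) for t in (-1,1)])
E
python3 - <<'E'
from h import *
print(r.observe()['position'],shift(bay('c','d',z=.071),CY))
look('w6.png','d','c',(200,140,440,330),3)
E
```

```text
[ 0.49692464 -0.17874904  0.19545829] (array([124.4,  -3. ,  -0.9]), np.float64(-0.002))
rim pred [array([309.8, 331.3]), array([419.2, 331. ])]
div pred [array([208.7, 129.5]), array([519.9, 128.6]), array([220. , 428.8]), array([510.6, 428. ])]
```

View pics/w6.png

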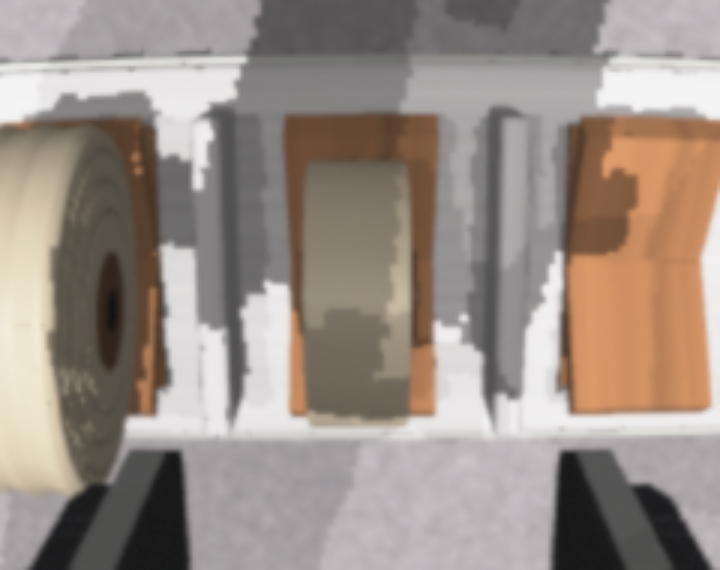

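Wheel d has its rim at cols 305–412 (pred 310–419), about 1 mm to −y. I'll go down with z −2.

Emit:
send_rows(
  targets=[0.2,20,-3,-2,-0.002,0.2,55,-3,-2,-0.002,0.2,90,-3,-2,-0.002,0.2,115,-3,-2,-0.002,0.2,124,-3,-2,-0.002],
)

```text
time_s: 10.9
position: [0.4991, -0.1754, 0.0693]
ee_rot: [[-0.011, -0.996, 0.094], [0.007, 0.094, 0.996], [-1.0, 0.011, 0.006]]
ft_force: [-0.2, 0.8, 0.6]
width: 0.051
```

Emit:
send_rows(
  targets=[0.2,0,0,0,0,-1,0,0,0,0,-1,0,0,0,0,-1,0,0,0,0,-1,0,0,0,0],
)

```text
time_s: 11.32
position: [0.5002, -0.1753, 0.0708]
ee_rot: [[-0.008, -0.996, 0.094], [0.006, 0.094, 0.996], [-1.0, 0.008, 0.006]]
ft_force: [0.0, 2.0, 5.3]
width: 0.0234
```

Emit:
send_rows(
  targets=[-1,0,0,0,0,-1,-5,0,0,0,-1,-20,0,0,0,-1,-50,0,0,0,-1,-85,0,0,0],
)

```text
time_s: 11.73
position: [0.4996, -0.1757, 0.156]
ee_rot: [[-0.011, -0.995, 0.094], [0.007, 0.094, 0.996], [-1.0, 0.012, 0.006]]
ft_force: [0.8, 0.4, -0.3]
width: 0.0236
```

Emit:
send_rows(
  targets=[-1,-35,0,0,0,-1,-60,0,0,0,-1,-70,0,0,0,-1,-70,0,0,0,-1,-70,0,0,0],
)

```text
time_s: 12.15
position: [0.5001, -0.1762, 0.2258]
ee_rot: [[-0.011, -0.995, 0.094], [0.007, 0.094, 0.996], [-1.0, 0.011, 0.006]]
ft_force: [-0.1, 0.3, -1.1]
width: 0.0234
```

```bash
python3 - <<'E'
from h import *
print(r.observe()['position'],r.observe()['width'],shift(bay('m','d',z=.23),MY))
E
```

```text
[ 0.50009834 -0.17617362  0.22575079] 0.023421881464450484 (array([ -1.7, -10. , 438.2]), np.float64(0.1477))
```

Emit:
send_rows(
  targets=[-1,0,-1,20,0,-1,0,-2,55,0,-1,0,-3,95,0,-1,0,-4,135,0,-1,0,-4,175,0],
)

```text
time_s: 12.57
position: [0.5195, -0.0008, 0.2247]
ee_rot: [[-0.014, -0.995, 0.095], [0.007, 0.095, 0.995], [-1.0, 0.015, 0.005]]
ft_force: [1.0, 0.5, -0.3]
width: 0.0234
```

Emit:
send_rows(
  targets=[-1,0,-1,40,0,-1,0,-2,80,0,-1,0,-3,120,0,-1,0,-3,155,0,-1,0,-4,185,0],
)

```text
time_s: 12.98
position: [0.5398, 0.1859, 0.2233]
ee_rot: [[-0.018, -0.996, 0.093], [0.006, 0.093, 0.996], [-1.0, 0.018, 0.005]]
ft_force: [1.1, 0.1, -0.0]
width: 0.0237
```

Emit:
send_rows(
  targets=[-1,0,-1,25,0.05,-1,0,-2,50,0.1,-1,0,-2,64,0.148,-1,0,-2,70,0.148,-1,0,-2,70,0.148],
)

```text
time_s: 13.4
position: [0.5472, 0.2566, 0.2214]
ee_rot: [[-0.021, -0.972, 0.235], [0.005, 0.235, 0.972], [-1.0, 0.021, -0.0]]
ft_force: [-0.8, -0.1, -0.1]
width: 0.0236
```

```bash
python3 - <<'E'
from h import *
print(r.observe()['position'],r.observe()['width'],shift(bay('m','d',z=.10),MY))
E
```

```text
[0.54719913 0.25662084 0.22139016] 0.02355896284653082 (array([121.3,  -6. ,   3.5]), np.float64(0.0047))
```

Emit:
send_rows(
  targets=[-1,15,-6,3.5,0.005,-1,50,-6,3.5,0.005,-1,85,-6,3.5,0.005,-1,112,-6,3.5,0.005,-1,121,-6,3.5,0.005],
)

```text
time_s: 13.82
position: [0.5489, 0.256, 0.0958]
ee_rot: [[-0.027, -0.97, 0.24], [0.001, 0.24, 0.971], [-1.0, 0.027, -0.006]]
ft_force: [-0.8, -0.2, -0.7]
width: 0.0236
```

```bash
python3 - <<'E'
from h import *
s=r.observe();print(s['position'],s['ee_rot'][:,0],shift(bay('m','d',z=.071),MY))
E
```

```text
[0.54892488 0.25599407 0.09580991] [-2.71060004e-02  8.19615283e-04 -9.99632229e-01] (array([24.7, -2.2,  3.8]), np.float64(-0.0008))
```

Emit:
send_rows(
  targets=[-1,0,-2,3.8,0,-1,6,-2,3.8,0,-1,14,-2,3.8,0,-1,22,-2,3.8,0,-1,24,-2,3.8,0],
)

```text
time_s: 14.23
position: [0.5522, 0.2593, 0.0722]
ee_rot: [[-0.025, -0.97, 0.24], [0.002, 0.24, 0.971], [-1.0, 0.024, -0.004]]
ft_force: [5.5, -1.1, 4.8]
width: 0.0238
```

```bash
python3 - <<'E'
from h import *
s=r.observe();print(s['position'],s['ft_force'],shift(bay('m','d',z=.070),MY))
E
```

```text
[0.55223759 0.25925822 0.07217731] [ 5.46985435 -1.06234667  4.77389124] (array([ 2.2,  0.8, -0.3]), np.float64(-0.0008))
```

Emit:
send_rows(
  targets=[-1,1,-1.5,-0.3,0,-1,1.5,-1.5,-0.3,0,-0.45,1.5,-1.5,-0.3,0,-0.3,1.5,-1.5,-0.3,0,-0.2,1.5,-1.5,-0.3,0],
)

```text
time_s: 14.65
position: [0.5533, 0.2588, 0.0707]
ee_rot: [[-0.025, -0.97, 0.24], [0.002, 0.24, 0.971], [-1.0, 0.025, -0.004]]
ft_force: [-0.2, -0.6, -0.6]
width: 0.0344
```

Emit:
send_rows(
  targets=[0,0,0,0,0,0.2,0,0,0,0,0.2,-15,0,0,0,0.2,-50,0,0,0,0.2,-85,0,0,0],
)

```text
time_s: 15.07
position: [0.5543, 0.2582, 0.1555]
ee_rot: [[-0.028, -0.97, 0.24], [0.0, 0.24, 0.971], [-1.0, 0.027, -0.007]]
ft_force: [0.9, 0.5, -0.0]
width: 0.0515
```

Emit:
send_rows(
  targets=[0.2,-40,0,-10,0,0.2,-75,0,-15,0,0.2,-80,0,-15,0,0.2,-80,0,-15,0,0.2,-80,0,-15,0],
)

```text
time_s: 15.48
position: [0.5526, 0.2438, 0.2352]
ee_rot: [[-0.028, -0.97, 0.24], [0.0, 0.24, 0.971], [-1.0, 0.028, -0.007]]
ft_force: [-0.9, -1.1, -0.1]
width: 0.0515
```

```bash
python3 - <<'E'
from h import *
print(r.observe()['position'],shift(bay('c','a',z=.20),CY))
look('w7.png','d','m',(200,130,500,310),2.6)
E
```

```text
[0.55264826 0.24383814 0.23523289] (array([  36.8,  -61.4, -500.8]), np.float64(-0.1441))
rim pred [array([331.5, 261. ]), array([413.5, 261.2])]
div pred [array([249. , 114.6]), array([485. , 116.1]), array([252.5, 347.5]), array([477.1, 347.6])]
```

View pics/w7.png

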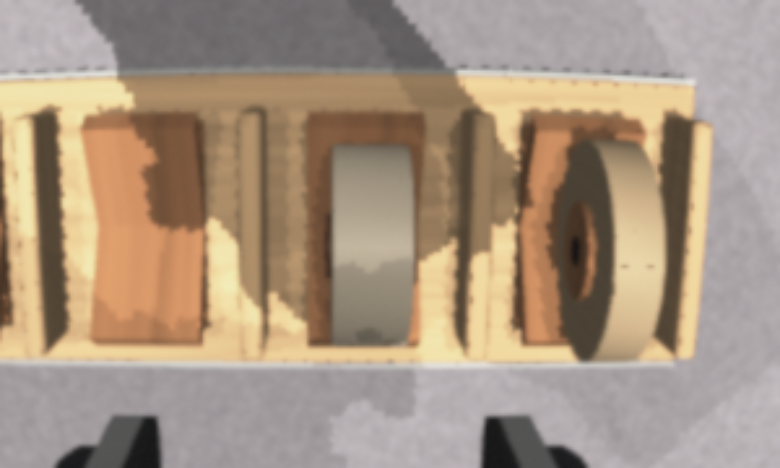

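Wheel d is upright, with its rim at 332–413 against a predicted 331–413: centred. Wheel c is still in place. Next is wheel a.

Emit:
send_rows(
  targets=[0.3,0,-3,-25,0,0.3,0,-8,-65,0,0.3,0,-13,-105,0,0.3,0,-18,-145,0,0.3,0,-23,-186,0],
)

```text
time_s: 15.95
position: [0.5286, 0.0564, 0.2331]
ee_rot: [[-0.033, -0.971, 0.238], [-0.001, 0.238, 0.971], [-0.999, 0.032, -0.009]]
ft_force: [0.5, -0.1, -0.7]
width: 0.0555
```

Emit:
send_rows(
  targets=[0.3,0,-5,-40,0,0.3,0,-10,-80,0,0.3,0,-15,-120,0,0.3,0,-20,-160,0,0.3,0,-24,-198,0],
)

```text
time_s: 16.37
position: [0.5035, -0.1432, 0.2324]
ee_rot: [[-0.036, -0.971, 0.238], [-0.001, 0.238, 0.971], [-0.999, 0.035, -0.01]]
ft_force: [0.2, 0.9, 0.6]
width: 0.0552
```

Emit:
send_rows(
  targets=[0.3,10,-4,-35,-0.05,0.3,20,-8,-70,-0.1,0.3,25,-12,-98,-0.144,0.3,25,-13,-110,-0.144,0.3,25,-13,-112,-0.144],
)

```text
time_s: 16.78
position: [0.4868, -0.2577, 0.2062]
ee_rot: [[-0.04, -0.994, 0.101], [-0.001, 0.101, 0.995], [-0.999, 0.04, -0.005]]
ft_force: [0.2, 0.9, 0.6]
width: 0.0559
```

```bash
python3 - <<'E'
from h import *
print(r.observe()['position'],shift(bay('c','a',z=.125),CY))
E
```

```text
[ 0.48677531 -0.25767745  0.20619522] (array([81. , -7.5,  1.4]), np.float64(-0.0033))
```

Emit:
send_rows(
  targets=[0.3,15,-7,1.4,-0.003,0.3,40,-7,1.4,-0.003,0.3,60,-7,1.4,-0.003,0.3,64,-7,1.4,-0.003,0.3,64,-7,1.4,-0.003],
)

```text
time_s: 17.2
position: [0.4909, -0.2549, 0.1405]
ee_rot: [[-0.043, -0.994, 0.097], [0.001, 0.097, 0.995], [-0.999, 0.043, -0.003]]
ft_force: [-0.3, -0.4, -0.4]
width: 0.0555
```

```bash
python3 - <<'E'
from h import *
print(r.observe()['position'],shift(bay('c','a',z=.098),CY))
E
```

```text
[ 0.49087984 -0.25490982  0.14049563] (array([42.4, -2.3, -2. ]), np.float64(0.0011))
```

Emit:
send_rows(
  targets=[0.3,0,-2.5,-2,0,0.3,12,-2.5,-2,0,0.3,28,-2.5,-2,0,0.3,40,-2.5,-2,0,0.3,42.5,-2.5,-2,0],
)

```text
time_s: 17.62
position: [0.4915, -0.2565, 0.0975]
ee_rot: [[-0.044, -0.994, 0.096], [0.002, 0.096, 0.995], [-0.999, 0.044, -0.002]]
ft_force: [-0.5, -0.1, -1.1]
width: 0.0556
```

Emit:
send_rows(
  targets=[0.3,0,0,0,0,-1,0,0,0,0,-1,0,0,0,0,-1,0,0,0,0,-1,0,0,0,0],
  grip_force=50,
)

```text
time_s: 18.03
position: [0.4922, -0.2567, 0.0987]
ee_rot: [[-0.042, -0.994, 0.096], [0.001, 0.096, 0.995], [-0.999, 0.042, -0.003]]
ft_force: [-0.4, -0.3, 5.6]
width: 0.0277
```

Emit:
send_rows(
  targets=[-1,0,0,0,0,-1,-5,0,0,0,-1,-20,0,0,0,-1,-50,0,0,0,-1,-85,0,0,0],
)

```text
time_s: 18.45
position: [0.4946, -0.2563, 0.1835]
ee_rot: [[-0.046, -0.994, 0.096], [0.003, 0.096, 0.995], [-0.999, 0.046, -0.002]]
ft_force: [1.4, -0.3, -2.1]
width: 0.0277
```

Emit:
send_rows(
  targets=[-1,-35,0,0,0,-1,-52,0,0,0,-1,-57,0,0,0,-1,-57,0,0,0,-1,-57,0,0,0],
)

```text
time_s: 18.87
position: [0.4966, -0.2561, 0.2396]
ee_rot: [[-0.047, -0.994, 0.096], [0.003, 0.096, 0.995], [-0.999, 0.047, -0.001]]
ft_force: [0.5, 0.7, -1.6]
width: 0.0273
```

```bash
python3 - <<'E'
from h import *
print(r.observe()['position'],r.observe()['width'],shift(bay('m','a',z=.24),MY))
E
```

```text
[ 0.49664787 -0.25612425  0.23956985] 0.027266879253047285 (array([ -0.7,   6.5, 441. ]), np.float64(0.1455))
```

Emit:
send_rows(
  targets=[-1,0,0,20,0,-1,0,1,55,0,-1,0,1,95,0,-1,0,2,135,0,-1,0,2,175,0],
)

```text
time_s: 19.28
position: [0.5102, -0.08, 0.2375]
ee_rot: [[-0.05, -0.994, 0.097], [0.003, 0.097, 0.995], [-0.999, 0.05, -0.001]]
ft_force: [1.6, 1.0, -1.7]
width: 0.027
```

Emit:
send_rows(
  targets=[-1,0,1,40,0,-1,0,1,80,0,-1,0,2,120,0,-1,0,2,155,0,-1,0,2,185,0],
)

```text
time_s: 19.7
position: [0.5248, 0.1072, 0.2354]
ee_rot: [[-0.054, -0.994, 0.095], [0.003, 0.095, 0.995], [-0.999, 0.054, -0.002]]
ft_force: [0.8, 0.3, -1.4]
width: 0.0275
```

Emit:
send_rows(
  targets=[-1,0,1,25,0.05,-1,0,1,52,0.1,-1,0,2,70,0.145,-1,0,2,76,0.145,-1,0,2,76,0.145],
)

```text
time_s: 20.12
position: [0.529, 0.1846, 0.2335]
ee_rot: [[-0.057, -0.971, 0.234], [0.002, 0.234, 0.972], [-0.998, 0.056, -0.011]]
ft_force: [-0.5, -0.2, -1.6]
width: 0.0277
```

```bash
python3 - <<'E'
from h import *
print(r.observe()['position'],r.observe()['width'],shift(bay('m','a',.001,z=.125),MY))
E
```

```text
[0.52902913 0.18464271 0.23345988] 0.027670891017587004 (array([108. , -10.8,   0.9]), np.float64(0.0056))
```

Emit:
send_rows(
  targets=[-1,15,-11,1,0.005,-1,45,-11,1,0.005,-1,80,-11,1,0.005,-1,102,-11,1,0.005,-1,108,-11,1,0.005],
)

```text
time_s: 20.53
position: [0.5313, 0.1803, 0.1209]
ee_rot: [[-0.063, -0.969, 0.239], [-0.001, 0.24, 0.971], [-0.998, 0.061, -0.016]]
ft_force: [-0.7, -0.3, -1.8]
width: 0.0273
```

```bash
python3 - <<'E'
from h import *
print(r.observe()['position'],shift(bay('m','a',.001,z=.099),MY))
E
```

```text
[0.53128845 0.18034198 0.12093869] (array([21.7, -2.9,  3.7]), np.float64(-0.0003))
```

Emit:
send_rows(
  targets=[-1,0,-3,3.7,0,-1,6,-3,3.7,0,-1,14,-3,3.7,0,-1,20,-3,3.7,0,-1,21,-3,3.7,0],
)

```text
time_s: 20.95
position: [0.5342, 0.1831, 0.0997]
ee_rot: [[-0.062, -0.969, 0.239], [-0.001, 0.24, 0.971], [-0.998, 0.06, -0.016]]
ft_force: [-0.0, -0.9, 3.2]
width: 0.0276
```

```bash
python3 - <<'E'
from h import *
s=r.observe();print(s['position'],s['ft_force'],shift(bay('m','a',.001,z=.0985),MY))
E
```

```text
[0.53418308 0.18307236 0.0997273 ] [-0.03518143 -0.8502014   3.19169668] (array([1.3, 0.5, 0. ]), np.float64(-0.0004))
```

Emit:
send_rows(
  targets=[-1,0.8,0,0.6,0,-1,1,0,0.6,0,-0.3,1,0,0.6,0,-0.2,1,0,0.6,0,-0.05,1,0,0.6,0],
)

```text
time_s: 21.37
position: [0.5343, 0.184, 0.0989]
ee_rot: [[-0.062, -0.969, 0.239], [-0.001, 0.239, 0.971], [-0.998, 0.06, -0.015]]
ft_force: [0.3, -0.1, 0.3]
width: 0.0405
```

Emit:
send_rows(
  targets=[0.1,0,0,0,0,0.3,0,0,0,0,0.3,-15,0,0,0,0.3,-50,0,0,0,0.3,-85,0,0,0],
)

```text
time_s: 21.78
position: [0.5386, 0.1838, 0.1838]
ee_rot: [[-0.065, -0.969, 0.239], [-0.002, 0.239, 0.971], [-0.998, 0.063, -0.017]]
ft_force: [0.7, 0.8, 0.2]
width: 0.0554
```

Emit:
send_rows(
  targets=[0.3,-35,0,-15,0,0.3,-55,0,-45,0,0.3,-55,0,-85,0,0.3,-55,0,-125,0,0.3,-55,0,-165,0],
)

```text
time_s: 22.2
position: [0.5023, 0.0224, 0.2421]
ee_rot: [[-0.064, -0.969, 0.238], [-0.002, 0.238, 0.971], [-0.998, 0.062, -0.017]]
ft_force: [0.8, -0.9, -0.3]
width: 0.0556
```

```bash
python3 - <<'E'
from h import *
s=r.observe();print(s['position'],s['qd'].round(1),s['joints'].round(1),shift(bay('c','b',z=.20),CY))
E
```

```text
[0.50225735 0.02240363 0.24209433] [ 41.7 -12.2   7.9  20.1   2.4  -7.1  47.9] [-14.   20.7   8.8 105.5  -4.   57.8  72.8] (array([  43.8,  -69.5, -350.6]), np.float64(-0.1427))
```

Emit:
send_rows(
  targets=[0.2,0,-8,-40,0,0.2,0,-16,-80,0,0.2,0,-24,-120,0,0.2,5,-32,-160,0,0.2,8,-38,-195,0],
)

```text
time_s: 22.62
position: [0.4917, -0.1788, 0.2351]
ee_rot: [[-0.063, -0.969, 0.239], [-0.002, 0.239, 0.971], [-0.998, 0.061, -0.017]]
ft_force: [0.4, -0.2, 0.3]
width: 0.0511
```

Emit:
send_rows(
  targets=[0.2,10,-7,-38,-0.05,0.2,18,-14,-75,-0.1,0.2,25,-22,-115,-0.142,0.2,30,-27,-140,-0.142,0.2,30,-28,-146,-0.142],
)

```text
time_s: 23.03
position: [0.4797, -0.3328, 0.205]
ee_rot: [[-0.065, -0.992, 0.105], [-0.004, 0.106, 0.994], [-0.998, 0.065, -0.011]]
ft_force: [-1.0, -1.2, -0.1]
width: 0.0512
```

```bash
python3 - <<'E'
from h import *
print(r.observe()['position'],shift(bay('c','b',z=.135),CY))
E
```

```text
[ 0.47969619 -0.33281797  0.2049723 ] (array([69.6, -8.5, -0.7]), np.float64(-0.008))
```

Emit:
send_rows(
  targets=[0.2,15,-8.5,-0.7,-0.008,0.2,42,-8.5,-0.7,-0.008,0.2,63,-8.5,-0.7,-0.008,0.2,69,-8.5,-0.7,-0.008,0.2,69,-8.5,-0.7,-0.008],
)

```text
time_s: 23.45
position: [0.4828, -0.3336, 0.1342]
ee_rot: [[-0.068, -0.993, 0.097], [-0.002, 0.097, 0.995], [-0.998, 0.068, -0.009]]
ft_force: [-0.0, -0.3, 0.8]
width: 0.0516
```

```bash
python3 - <<'E'
from h import *
print(r.observe()['position'],shift(bay('c','b',z=.089),CY))
E
```

```text
[ 0.48283949 -0.33355891  0.13422671] (array([45.1, -3.9, -0.7]), np.float64(0.0005))
```

Emit:
send_rows(
  targets=[0.2,0,-4,-0.7,0,0.2,12,-4,-0.7,0,0.2,28,-4,-0.7,0,0.2,42,-4,-0.7,0,0.2,45,-4,-0.7,0],
)

```text
time_s: 23.87
position: [0.484, -0.3343, 0.0887]
ee_rot: [[-0.068, -0.993, 0.096], [-0.002, 0.097, 0.995], [-0.998, 0.068, -0.008]]
ft_force: [0.8, 0.3, -0.8]
width: 0.0513
```

Emit:
send_rows(
  targets=[0.2,0,0,0,0,-1,0,0,0,0,-1,0,0,0,0,-1,0,0,0,0,-1,0,0,0,0],
)

```text
time_s: 24.28
position: [0.4847, -0.3346, 0.0899]
ee_rot: [[-0.067, -0.993, 0.096], [-0.003, 0.097, 0.995], [-0.998, 0.066, -0.009]]
ft_force: [0.4, 0.8, 6.7]
width: 0.0195
```

Emit:
send_rows(
  targets=[-1,0,0,0,0,-1,-5,0,0,0,-1,-20,0,0,0,-1,-50,0,0,0,-1,-85,0,0,0],
)

```text
time_s: 24.7
position: [0.4892, -0.3337, 0.1745]
ee_rot: [[-0.07, -0.993, 0.096], [-0.001, 0.097, 0.995], [-0.998, 0.07, -0.008]]
ft_force: [0.7, -0.3, -0.6]
width: 0.0192
```

Emit:
send_rows(
  targets=[-1,-35,0,0,0,-1,-55,0,0,0,-1,-60,0,0,0,-1,-60,0,0,0,-1,-60,0,0,0],
)

```text
time_s: 25.12
position: [0.493, -0.3333, 0.2336]
ee_rot: [[-0.071, -0.993, 0.096], [-0.0, 0.097, 0.995], [-0.997, 0.071, -0.007]]
ft_force: [-0.5, 0.0, -1.3]
width: 0.0196
```

```bash
python3 - <<'E'
from h import *
print(r.observe()['position'],r.observe()['width'],shift(bay('m','b',z=.235),MY))
E
```

```text
[ 0.49301796 -0.33332877  0.23360433] 0.01956001625694946 (array([ -3. ,  21.9, 441. ]), np.float64(0.1447))
```

Emit:
send_rows(
  targets=[-1,0,1,20,0,-1,-1,3,55,0,-1,-1,5,95,0,-1,-1,7,135,0,-1,-1,9,175,0],
)

```text
time_s: 25.53
position: [0.4997, -0.1565, 0.2322]
ee_rot: [[-0.074, -0.993, 0.097], [0.001, 0.097, 0.995], [-0.997, 0.074, -0.007]]
ft_force: [1.5, -0.1, -1.0]
width: 0.019
```

Emit:
send_rows(
  targets=[-1,0,2,40,0,-1,-1,4,80,0,-1,-1,6,120,0,-1,-1,8,155,0,-1,-1,9,185,0],
)

```text
time_s: 25.95
position: [0.5074, 0.0314, 0.2309]
ee_rot: [[-0.078, -0.992, 0.095], [0.001, 0.095, 0.995], [-0.997, 0.077, -0.007]]
ft_force: [1.4, -0.1, -1.4]
width: 0.019
```

Emit:
send_rows(
  targets=[-1,0,1,25,0.05,-1,0,2,52,0.1,-1,0,3,70,0.145,-1,0,3,76,0.145,-1,0,3,76,0.145],
)

```text
time_s: 26.37
position: [0.5107, 0.1089, 0.229]
ee_rot: [[-0.08, -0.969, 0.233], [-0.0, 0.234, 0.972], [-0.997, 0.078, -0.019]]
ft_force: [0.3, -0.5, -1.5]
width: 0.0194
```

```bash
python3 - <<'E'
from h import *
print(r.observe()['position'],r.observe()['width'],shift(bay('m','b',.001,z=.118),MY))
E
```

```text
[0.51073065 0.10891788 0.2290354 ] 0.01940996596644971 (array([110.3, -13.1,   1.7]), np.float64(0.0048))
```

Emit:
send_rows(
  targets=[-1,15,-13,3,0.005,-1,45,-13,3,0.005,-1,80,-13,3,0.005,-1,104,-13,3,0.005,-1,109,-13,3,0.005],
)

```text
time_s: 26.78
position: [0.5123, 0.1061, 0.1153]
ee_rot: [[-0.088, -0.967, 0.239], [-0.003, 0.24, 0.971], [-0.996, 0.084, -0.024]]
ft_force: [-1.6, 0.2, -1.5]
width: 0.0193
```

```bash
python3 - <<'E'
from h import *
print(r.observe()['position'],shift(bay('m','b',.001,.0007,z=.090),MY))
E
```

```text
[0.51232354 0.10613431 0.11526381] (array([24.9, -4.3,  3.2]), np.float64(-0.0013))
```

Emit:
send_rows(
  targets=[-1,0,-4,3.2,0,-1,6,-4,3.2,0,-1,15,-4,3.2,0,-1,22,-4,3.2,0,-1,24,-4,3.2,0],
)

```text
time_s: 27.2
position: [0.5153, 0.1081, 0.091]
ee_rot: [[-0.086, -0.967, 0.239], [-0.003, 0.24, 0.971], [-0.996, 0.083, -0.023]]
ft_force: [-1.8, -1.0, 19.9]
width: 0.0193
```

```bash
python3 - <<'E'
from h import *
s=r.observe();print(s['position'],s['ft_force'],shift(bay('m','b',.001,.0007,z=.0895),MY))
E
```

```text
[0.51533926 0.1081038  0.09096988] [-1.84350823 -1.0311607  19.93816612] (array([1.5, 0.1, 0. ]), np.float64(-0.0012))
```

Seated at about 20 N. I'll release without pressing further, then go up and back for a check view.

Emit:
send_rows(
  targets=[-1,-0.5,0,0.4,0,-0.5,-0.5,0,0.4,0,-0.4,-0.5,0,0.4,0,-0.3,-0.5,0,0.4,0,-0.15,-0.5,0,0.4,0],
)

```text
time_s: 27.62
position: [0.5155, 0.1086, 0.0916]
ee_rot: [[-0.086, -0.967, 0.239], [-0.002, 0.24, 0.971], [-0.996, 0.083, -0.023]]
ft_force: [-0.3, 0.2, -0.2]
width: 0.0359
```

Emit:
send_rows(
  targets=[0,0,0,0,0,0.2,0,0,0,0,0.2,-15,0,0,0,0.2,-50,0,0,0,0.2,-85,0,0,0],
)

```text
time_s: 28.03
position: [0.5219, 0.1085, 0.1764]
ee_rot: [[-0.089, -0.967, 0.239], [-0.003, 0.24, 0.971], [-0.996, 0.086, -0.025]]
ft_force: [1.1, 0.2, 0.3]
width: 0.0515
```

Emit:
send_rows(
  targets=[0.2,-40,0,20,0,0.2,-80,0,50,0,0.2,-95,0,80,0,0.2,-95,0,90,0,0.2,-95,0,90,0],
)

```text
time_s: 28.45
position: [0.5524, 0.2009, 0.2698]
ee_rot: [[-0.087, -0.968, 0.234], [-0.001, 0.235, 0.972], [-0.996, 0.084, -0.021]]
ft_force: [0.0, -0.3, -0.8]
width: 0.0515
```

```bash
python3 - <<'E'
from h import *
s=r.observe(); print(s['position'],s['ft_force'])
look('w8.png','a','m',(160,130,480,330),2.5)
w=read_camera('wrist')
for n in 'badc': print(n,[((proj(w,bay('m',n,0,t*TH[n]/2,TOP[n]),True)-[160,130])*2.5).round(1) for t in (-1,1)])
print([((proj(w,bay('m','a',-.04,y/1e3+.039,.048),True)-[160,130])*2.5).round() for y in (-156,-78,0,78,156)])
E
```

```text
[0.55235859 0.20087528 0.2698218 ] [ 0.004008   -0.27229202 -0.82369877]
rim pred [array([304.4, 239.8]), array([393.3, 240.5])]
div pred [array([263.2, 111.2]), array([465.9, 111.3]), array([266.4, 313.7]), array([462.9, 316.1])]
b [array([101.2, 237. ]), array([157.2, 236.9])]
a [array([314.4, 241.3]), array([403.7, 241.8])]
d [array([558.4, 232.2]), array([627. , 233.2])]
c [array([792.2, 239.8]), array([833. , 240.7])]
[array([ 82., 117.]), array([272., 112.]), array([475., 112.]), array([674., 117.]), array([853., 127.])]
```

View pics/w8.png

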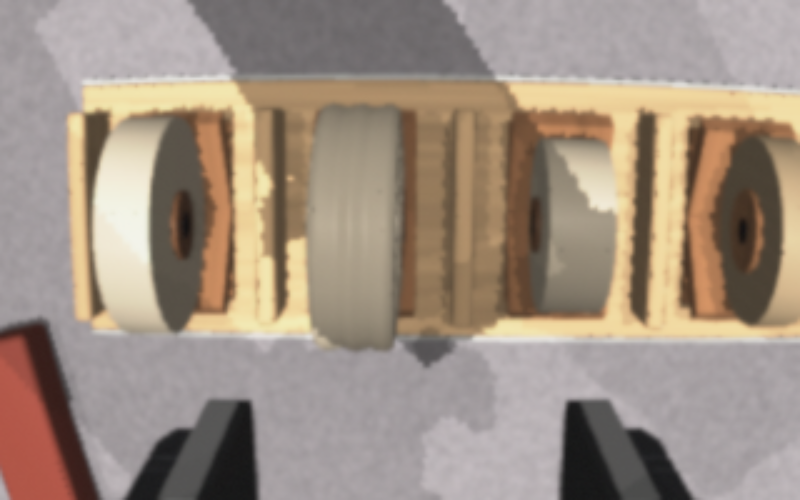

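All four wheels stand in the order b, a, d, c, as before. The arm was still drifting during that frame, so I'll check wheel a's centring again in a settled composite.

Emit:
send_rows(
  targets=[0.2,-10,10,-60,0,0.2,-20,10,-70,0,0.2,-20,10,-70,0,0.2,-20,10,-70,0,0.2,-20,10,-70,0],
)

```text
time_s: 28.97
position: [0.5265, 0.1298, 0.2902]
ee_rot: [[-0.091, -0.967, 0.239], [-0.004, 0.24, 0.971], [-0.996, 0.087, -0.026]]
ft_force: [0.1, -0.2, -0.2]
width: 0.0513
```

```bash
python3 - <<'E'
from h import *
read_camera('wrist');read_camera('wrist')
w=read_camera('wrist'); c=read_camera('scene'); B=lambda f:cv2.cvtColor(f,cv2.COLOR_RGB2BGR)
a=cv2.resize(B(w['frame'])[140:250,220:450],None,fx=3.4,fy=3.4,interpolation=cv2.INTER_CUBIC)[:, :780]
b=cv2.resize(B(c['frame'])[224:300,362:522],None,fx=2.9,fy=2.9,interpolation=cv2.INTER_CUBIC)
v=np.zeros((a.shape[0]+b.shape[0],max(a.shape[1],b.shape[1]),3),np.uint8); v[:a.shape[0],:a.shape[1]]=a; v[a.shape[0]:,:b.shape[1]]=b; cv2.imwrite('pics/fin.png',v); print(v.shape)
for n in 'bad': print(n,[((proj(w,bay('m',n,0,t*TH[n]/2,TOP[n]),True)-[220,140])*3.4).round(1) for t in (-1,1)])
print([((proj(w,bay('m','a',x,y/1e3+.039,.048),True)-[220,140])*3.4).round() for y in (-156,-78,0,78) for x in (-.04,.04)])
for n in 'badc': print('scene',n,[((proj(c,bay('m',n,0.01,t*TH[n]/2,TOP[n]-.001))-[362,224])*2.9+[0,a.shape[0]]).round(0) for t in (-1,1)])
s=r.observe(); print(s['position'])
E
```

```text
(594, 780, 3)
b [array([229.1, 310.6]), array([307.2, 311. ])]
a [array([523.2, 318.4]), array([633.9, 319.4])]
d [array([797.3, 306.1]), array([876. , 307.4])]
[array([157., 148.]), array([162., 407.]), array([417., 147.]), array([414., 410.]), array([674., 152.]), array([664., 411.]), array([910., 162.]), array([893., 410.])]
scene b [array([ 87., 416.]), array([112., 419.])]
scene a [array([184., 422.]), array([220., 427.])]
scene d [array([282., 453.]), array([313., 457.])]
scene c [array([392., 461.]), array([413., 464.])]
[0.52669826 0.13128477 0.29001268]
```

View pics/fin.png

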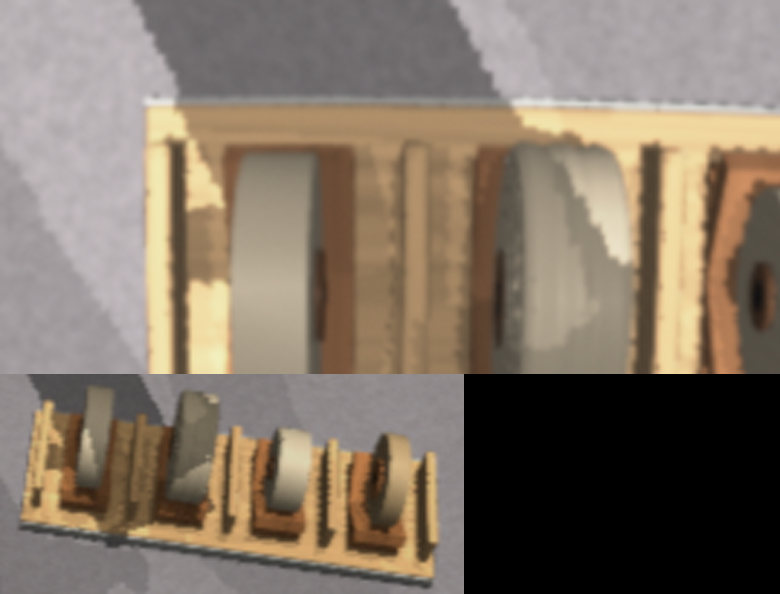

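b's rim is at 231–308 (pred 229–307) and a's at about 525–632 (pred 523–634), both within about 1 mm of mid-bay. All four wheels are upright and the arm is clear.

```bash
python3 - <<'E'
from plant import order, r
order.finish_job(); print(r.observe()['time_s'])
E
```

```text
the job is handed in; nothing more can be done
the job is handed in; nothing more can be done
```

All four wheels now stand in the wooden machine rack, in the same order as before: c, d, a, b from the robot's left to right. I handed the job in after about 29 s of robot time.

**Last checks:**
- **Position:** each wheel's rim lies within about 1 mm of mid-bay in settled wrist views. Wheels a and b were checked in the last close-up, c and d after each was placed. The last scene view shows all four upright.
- **Squareness:** I judged this by eye; the wheels look parallel to the dividers in both views.
- **Forces:** the highest end-of-move reading was about 20 N, when b was seated. The gripper was open and clear of everything at the end.

**What disagreed:**
- **Cameras:** the scene and wrist cameras differed by about 2 mm along the rows, so I relied mainly on the wrist view.
- **Wheel a:** one frame put it about 2 mm off-centre, but the arm was still moving. The settled view showed it centred.
- **Tool tilt:** the tool slowly drifted to about 5 degrees off vertical, nearly all about the wheels' own axis. Wheels a and b were held about 1 degree off upright just before release, and both look upright in the last view.

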